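# Clamp the coin pedestal in the specimen stage's collet

### The job

Take the pedestal that carries the round coin out of the rack, set its shank upright into the collet of the specimen stage and ease it down gently until it is fully home on the seat. Then turn the knurled collet nut clockwise (seen from above) until the collet grips the shank firmly, without over-tightening it, and let go. Leave the other pedestals and everything else on the bench where they are.

Things in the scene. Friction and masses are not known exactly. Their poses are not given: they have to be found in the camera images.
- coin_post: Aluminium specimen pedestal, 60 mm tall, about 100 g: shank 12 mm diameter, 50 mm long, foot chamfered 2 mm; on it a round head 26 mm diameter, 8 mm thick (50 to 58 mm above the foot), and fixed on that a round brass coin 23 mm diameter, 2 mm thick. Origin at the foot's underside, z up the shank. It stands in one of the rack's holes, foot 8 mm above the bench, 24 mm of bare shank below its head.
- coin_foot (a point): centre of the underside of coin_post's foot, axes as coin_post
- rack: black plastic block fixed to the bench, 56 mm (x) by 190 mm (y) by 34 mm high, origin at the centre of its underside, with three loose 16 mm holes, 26 mm deep, in a row along its y axis at -62, 0 and +62 mm; one pedestal stands in each
- stage: Specimen stage fixed to the bench: grey round base 104 mm in diameter, grey pillar 50 mm in diameter up to 40 mm height, steel neck 31 mm in diameter from 40 to 52 mm, above it the dark knurled collet nut, and within the nut the four steel jaws of the collet. Origin at the centre of the base's underside, z up along the collet's axis. With the turning hand stopped, the nut's drag may read with either sign: judge the rise.
- collet_mouth (a point): on the collet's axis at the top face of its four jaws, 72 mm above the bench (2 mm above the nut's top). At the start the jaws stand 0.8 to 2.6 mm clear of the shank all round (how slack is not measured); each closes by 2 mm per rad of the nut. The jaws are 28 mm tall, their mouth's edge rounded.
- seat_top (a point): on the collet's axis at the flat seat on which the foot must rest, 32 mm below collet_mouth (40 mm above the bench). Pedestal home: its head's underside is 18 mm above collet_mouth, the coin's top 28 mm above it.
- nut_mid (a point): on the collet's axis at mid-height of the knurled nut, 61 mm above the bench; does not turn with it. The nut is round, 40 mm diameter, 18 mm high, graspable at any angle from above with the pedestal between the fingers; clockwise from above tightens, its height stays. Slack, it drags with 0.2 N m; 0.4 to 1.3 rad on it meets the shank and the collet adds torque: 0.1 N m after 0.3 rad, 0.2 after 0.43, 0.3 (firm) after 0.55, over 0.45: too tight
- seat: the flat steel seat at the bottom of the collet, 24 mm in diameter; origin at the centre of its top, as seat_top
- seal_post: pedestal of the same size as coin_post carrying a small brass bar (25 x 8 x 6 mm) instead of a coin
- plain_post: pedestal of the same size as coin_post with a bare head
- loupe: cylindrical magnifier, 38 mm diameter, 28 mm tall, standing; origin under its centre
- dish: open glass dish 62 mm diameter, 11 mm tall, with two coins in it; origin under its centre
- cleaner: small amber jar with black cap, 44 mm diameter, 95 mm tall; origin under its centre
- tweezers: steel tweezers lying flat, 120 mm long along x, 15 mm wide, 6 mm thick; origin under the middle
- caliper: digital caliper lying flat, 150 mm long along x, up to 70 mm wide, 8 mm thick; origin under the middle
Things that resemble listed ones, but are neither listed nor needed, are in the scene too. What is shaped like the coin_post but black or pink is not meant.

How it is judged:
By the outcome, as a careful person would: the job done as asked, in the order asked, and still so for the second after the job is handed in, with the robot touching nothing.
It also fails if it takes over 50 s, if anything falls off the work surface, if the arm or the gripper's body presses on something with over 40 N, if the wrist force passes 120 N, or if a joint passes its speed limit or range.

### The arm

A 7-joint arm with a two-finger parallel gripper is mounted at the origin on the work surface. World frame = base frame: x ahead of the robot, y to its left, z up, the work surface at z = 0. Lengths are in m, angles in rad, forces in N, time in s.
With the tool pointing down it reaches from about 0.4 to 0.85 m from the base axis. Payload 4.5 kg.
Tool frame: the origin (TCP) lies midway between the tips of the shut fingers; the grasp point (between the pads) lies 19 mm behind it; z points along the fingers, y is the direction in which the jaws open and shut (so a half turn about z gives the same grasp; the last joint's range is limited). The gripper opens to 88 mm and grips with 3 to 60 N. Pads are 18 mm wide; open, the fingers measure 123 mm over their backs; the gripper's body (75 mm by 187 mm) begins 45 mm behind the grasp point.
Start: joints at [1.237, 0.689, -0.195, 1.565, 0.157, 0.902, -0.215], TCP at [0.225, -0.583, 0.239] pointing down, gripper open.
Joint ranges: [-3.01, 3.01], [-0.46, 2.08], [-1.47, 1.51], [0.13, 2.56], [-1, 4.14], [0.04, 2.09], [-2.66, 2.66]. Speed limits (rad/s): [2.57, 2.57, 3.14, 3.14, 3.14, 3.14, 3.14].

### API

Orientations are given as a unit quaternion [x, y, z, w].
In Python, from plant import r, viewer gives the robot as it stands.
- The arm moves only by the tool play_rows, never from a script. Its argument "commands" is a list of rows, each an object with "delta_rot": the turn, a rotation vector about the tool's x, y, z normalised to -1 to 1, where 1 is pi rad, a list of three; "travel": the shift along the tool's x, y, z normalised to -1 to 1, where 1 is 15 cm, a list of three; "gripper": the opening, from -1 (shut) to 1 (fully open). In form: [{"delta_rot": [wx, wy, wz], "travel": [x, y, z], "gripper": gripper}, ...]. A call has 1 to 12 rows; each row is the pose to reach, as a shift and turn from the pose commanded when the call began, along the tool's axes at that moment, turning the shorter way round; what a row does not reach only later rows make up. A row lasts 1/8 s, in which the tool goes at most 62.5 mm and 10.7 degrees, less where a joint would pass 70% of its speed; a pose out of reach is approached as far as the arm can. A call with a number of a shift or a turn outside -1 to 1 is refused whole. A call with a gripper value outside its range is refused whole. The fingers move at their own pace and stop on an object; "force" is the grip in N (left out, the last holds). Time passes only in rows, so rows that repeat a pose let the fingers close. It gives the time, the measured TCP pose, the force and the opening at its end, in the units of the state.
- r.get_state(): the state, without advancing time (a new reading comes with each control period).
- viewer.snapshot(name): name is "scene" or "side" or "wrist"; returns a dict with "color" (480x640x3 uint8, red, green, blue), "z_map" (480x640 float32, m along the optical axis (not along the pixel's ray), 0 where there is no reading), "fx", "fy", "cx", "cy" (pixels), "distortion" ([k1, k2, p1, p2, k3] as OpenCV has them; the pictures are not rectified), "origin" and "attitude" of the camera in the world. Camera axes: x right, y up, looking along -z (the intrinsics and any distortion apply to the point x, -y, -z); pixel columns grow to the right and rows downward; lengths in m; the calibration is good to about 2 mm. A picture is of the moment at which its call begins.
- r.finish_job(): hands the job in, once; it reports no verdict.
Trained networks look in the newest picture that a camera, given by its name, has taken for a name from the list of things; names that differ only in an ending like _2 or _b are one class to them, and where a whole thing is asked for, a point or a joint stands for the part that bears it (a point fixed in the world has none). Each returns a list of dicts, best first, with "conf" (0 to 1); they miss things now and then, are a little off and sometimes report something else, mostly with a low value. They report only what shows in the picture. A call takes as long as a camera call. They do not tell look-alikes from the thing itself.
- viewer.outline_of(camera, label): "pixels" (480x640 bool, what is visible of it) and "at" ([column, row] in pixels, amid what is visible of it).
- viewer.pinpoint(camera, label): "at" ([column, row] in pixels: a listed point, or the origin of a listed thing).
The state is a dict: "clock": time; "q": joint angles; "qd": joint speeds; "joint_torque": joint torques, N m; "tool_pos": TCP position; "eef_rot": TCP orientation; "contact_force": force on the tool from outside, world axes, zero at the start; "moment": the same for the moment, N m; "opening": opening from 0.0 (shut) to 1.0 (fully open).
Only numpy, scipy, OpenCV 4.12 (cv2) and the standard library are available. Lean on these libraries where they do the work, as an engineer would, in place of code of your own. Each camera call takes 0.05 s, during which the arm holds its last target. There are 200 camera calls.

## Working session

There is one attempt and no reset: what is moved stays moved. The work goes in short steps, Python scripts to look and compute and a tool call to move; the robot and the scene stay as the last step left them, time stands still between calls to the robot, and variables do not carry over. Pictures are saved under pics/ and viewed, about 8 in all and at most 12, crops included, and the job is handed in when it is done.

Besides the shell and the picture viewer there is one more tool, called after "Call:" as name([rows], argument=value, ...), one row to a line, values as JSON. play_rows: Moves the arm, as the interface text tells. Its arguments: {"type":"object","properties":{"commands":{"type":"array","items":{"type":"object","properties":{"delta_rot":{"type":"array","items":{"type":"number","minimum":-1,"maximum":1}},"travel":{"type":"array","items":{"type":"number","minimum":-1,"maximum":1}},"gripper":{"type":"number"}}}},"force":{"type":"number"}},"required":["commands"]}

```bash
mkdir -p pics; ls; cat > h.py <<'E'
import numpy as np, cv2
from scipy.spatial.transform import Rotation as R
from plant import r, viewer
def Rm(a):
    a=np.array(a,float)
    return a if a.shape==(3,3) else R.from_quat(a).as_matrix()
def KD(s): return np.array([[s['fx'],0,s['cx']],[0,s['fy'],s['cy']],[0,0,1]]),np.array(s['distortion'],float)
def ray(s,uv):
    K,D=KD(s); p=cv2.undistortPoints(np.array([[uv]],float),K,D)[0,0]
    return np.array(s['origin']),Rm(s['attitude'])@np.array([p[0],-p[1],-1.])
def at_z(s,uv,z):
    o,d=ray(s,uv); return o+d*(z-o[2])/d[2]
def at_depth(s,uv):
    o,d=ray(s,uv); u,v=map(int,np.round(uv)); w=s['z_map'][max(v-2,0):v+3,max(u-2,0):u+3]; w=w[w>0]
    return o+d*np.median(w) if len(w) else None
def proj(s,P):
    K,D=KD(s); c=Rm(s['attitude']).T@(np.array(P)-s['origin']); c=c*[1,-1,-1]
    return cv2.projectPoints(c[None],np.zeros(3),np.zeros(3),K,D)[0][0,0]
def save(s,n,crop=None,k=1):
    im=s['color'][:,:,::-1]
    if crop: im=im[crop[1]:crop[3],crop[0]:crop[2]]
    cv2.imwrite('pics/'+n+'.png',cv2.resize(im,None,fx=k,fy=k,interpolation=cv2.INTER_CUBIC))
E
python3 - <<'E'
from h import *
np.set_printoptions(precision=4,suppress=True)
st=r.get_state(); print({k:np.round(v,3) for k,v in st.items()})
for c in ['scene','side']:
    s=viewer.snapshot(c); save(s,c+'0'); print(c,s['origin'],s['attitude'],s['fx'],s['distortion'])
    for n in ['coin_post','seal_post','plain_post','rack','stage']:
        for o in viewer.outline_of(c,n)[:3]:
            print(n,round(o['conf'],2),np.round(o['at']),o['pixels'].sum(),at_depth(s,o['at']))
    for n in ['coin_foot','collet_mouth','nut_mid','rack','stage']:
        for o in viewer.pinpoint(c,n)[:3]:
            print(' pt',n,round(o['conf'],2),np.round(o['at'],1))
E
```

```text
pics
{'clock': np.float64(0.0), 'q': array([ 1.237,  0.69 , -0.194,  1.566,  0.157,  0.903, -0.215]), 'qd': array([ 0.001,  0.002, -0.001,  0.001,  0.001, -0.001, -0.002]), 'joint_torque': array([  0.   , -52.756,  -1.267, -15.343,  -0.053,   0.007,   0.   ]), 'tool_pos': array([ 0.224, -0.583,  0.238]), 'eef_rot': array([ 0.983,  0.183, -0.   , -0.001]), 'contact_force': array([-0.157,  0.381,  1.181]), 'moment': array([ 0.047,  0.06 , -0.003]), 'opening': np.float64(1.002)}
scene [ 0.922  -0.2959  0.7927] [0.2416 0.1364 0.4601 0.8434] 434.0214374797736 [-0.0565  0.      0.      0.      0.    ]
coin_post 0.71 [367. 150.] 169 [0.3898 0.1601 0.0585]
coin_post 0.66 [421. 193.] 164 [0.5539 0.1828 0.0608]
coin_post 0.62 [390. 139.] 142 [0.3838 0.2298 0.0508]
seal_post 0.54 [411. 155.] 144 [0.4634 0.2269 0.0686]
plain_post 0.53 [372. 180.] 137 [0.4725 0.1104 0.0667]
rack 0.75 [389. 186.] 1843 [0.4864 0.1522 0.0345]
stage 0.72 [260. 296.] 2121 [ 0.5693 -0.2178  0.0429]
 pt coin_foot 0.7 [419.2 207. ]
 pt coin_foot 0.59 [371.2 166.1]
 pt coin_foot 0.51 [390.  152.5]
 pt collet_mouth 0.87 [2
[... 202 characters left out ...]
670261 [-0.0532  0.      0.      0.      0.    ]
coin_post 0.95 [259. 355.] 411 [0.5458 0.1967 0.0592]
coin_post 0.88 [372. 379.] 437 [0.3833 0.1775 0.0596]
coin_post 0.69 [312. 362.] 348 [0.4673 0.1858 0.0673]
seal_post 0.8 [298. 398.] 402 [0.4619 0.2479 0.0662]
plain_post 0.78 [324. 327.] 296 [0.4787 0.1157 0.067 ]
rack 0.83 [310. 392.] 4343 [0.4607 0.2105 0.0342]
stage 0.55 [348. 238.] 1496 [ 0.5459 -0.19    0.0237]
 pt coin_foot 0.9 [260.1 375.6]
 pt coin_foot 0.79 [368.9 399.6]
 pt coin_foot 0.77 [356.8 445.7]
 pt collet_mouth 0.72 [349.9 211.8]
 pt nut_mid 0.89 [346.6 215.5]
 pt rack 0.93 [314.4 389.4]
 pt rack 0.54 [299.7 421.5]
 pt rack 0.29 [313.3 384.3]
 pt stage 0.92 [350.3 241.8]
```

```bash
python3 - <<'E'
from h import *
a=cv2.imread('pics/scene0.png'); b=cv2.imread('pics/side0.png')
cv2.imwrite('pics/m.png',np.hstack([cv2.resize(a[80:380,180:580],(400,300)),cv2.resize(b[150:450,150:550],(400,300))]))
p=cv2.resize(a[110:240,330:460],(400,400),interpolation=2);q=cv2.resize(b[300:460,230:390],(400,400),interpolation=2)
cv2.imwrite('pics/m2.png',np.hstack([p,q]))
E
```

```text
(no output)
```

View pics/m.png

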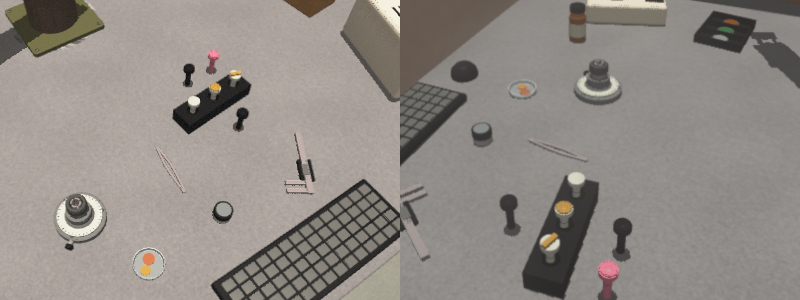

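View pics/m2.png

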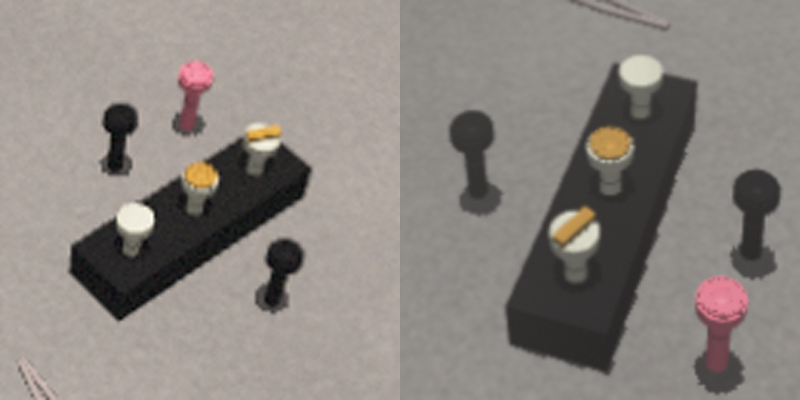

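The candidates are the coin post in the middle rack hole (scene 395,168; side 314,358), the bar-carrying seal post (scene 415,155), the bare plain post (scene 372,180), black look-alikes (scene 369,150 and 422,194) and a pink one (scene 393,135). I choose the brass-topped one in the middle hole, and the close crop confirms it. Next I compute positions.

```bash
python3 - <<'E'
from h import *
np.set_printoptions(precision=4,suppress=True)
from scipy.optimize import least_squares
S={}
pts={'scene':(395,168),'side':(314,358)}
rays=[]
for c in pts:
    s=viewer.snapshot(c); S[c]=s
    hsv=cv2.cvtColor(s['color'],cv2.COLOR_RGB2HSV); m=((hsv[...,0]>10)&(hsv[...,0]<28)&(hsv[...,1]>110)).astype(np.uint8)
    n,l,stt,cen=cv2.connectedComponentsWithStats(m)
    i=min(range(1,n),key=lambda i:np.hypot(*(cen[i]-pts[c]))if stt[i,4]>15 else 99)
    print(c,'coin',cen[i],stt[i,4],at_z(s,cen[i],.0675))
    for n in ['collet_mouth','nut_mid','stage','rack']:
        z={'collet_mouth':.072,'nut_mid':.061,'stage':0,'rack':0}[n]
        for o in viewer.pinpoint(c,n)[:2]: print(n,round(o['conf'],2),at_z(s,o['at'],z))
    for n in ['seal_post','plain_post']:
        for o in viewer.pinpoint(c,n)[:2]: print(n,round(o['conf'],2),at_z(s,o['at'],.008))
E
```

```text
scene coin [394.9857 166.3714] 70 [0.4691 0.1767 0.0675]
collet_mouth 0.66 [ 0.5526 -0.2146  0.072 ]
nut_mid 0.96 [ 0.5546 -0.2148  0.061 ]
stage 0.63 [ 0.5353 -0.2077  0.    ]
stage 0.61 [ 0.5541 -0.2115  0.    ]
rack 0.83 [0.4685 0.1746 0.    ]
seal_post 0.68 [0.456  0.2354 0.008 ]
plain_post 0.44 [0.477  0.1153 0.008 ]
side coin [313.6275 356.4444] 153 [0.4695 0.1765 0.0675]
collet_mouth 0.72 [ 0.5535 -0.2077  0.072 ]
nut_mid 0.66 [0.5244 0.0633 0.061 ]
nut_mid 0.61 [ 0.5552 -0.2115  0.061 ]
stage 0.64 [ 0.5472 -0.2082  0.    ]
rack 0.64 [0.4715 0.1822 0.    ]
rack 0.24 [ 0.5918 -0.3092  0.    ]
seal_post 0.8 [0.4667 0.2396 0.008 ]
plain_post 0.52 [0.4759 0.1046 0.008 ]
```

Call:
play_rows([
  {"travel": [0.35, -0.17, 0], "delta_rot": [0, 0, -0.045], "gripper": 0.2},
  {"travel": [0.7, -0.34, 0], "delta_rot": [0, 0, -0.09], "gripper": 0.2},
  {"travel": [1, -0.5, 0], "delta_rot": [0, 0, -0.13], "gripper": 0.2},
  {"travel": [1, -0.5, 0], "delta_rot": [0, 0, -0.13], "gripper": 0.2},
])

```text
clock: 2.3
tool_pos: [0.342, -0.4552, 0.2392]
eef_rot: [0.924, 0.383, 0.002, -0.0]
contact_force: [-0.2, -0.3, -0.2]
opening: 0.603
```

```bash
cat >> h.py <<'E'
def go(P,yaw=None):
    st=r.get_state(); M=Rm(st['eef_rot']); y=np.degrees(np.arctan2(M[1,0],M[0,0]))
    t=M.T@(np.array(P)-st['tool_pos'])/.15
    print('t',round(float(st['clock']),2),'pos',np.round(st['tool_pos'],4),'yaw',round(y,2),'tilt',np.round(M[:,2],3),'open',round(float(st['opening']),3))
    print('travel',np.round(t,3),'wz',None if yaw is None else round(-((yaw-y+180)%360-180)/180,4),'q',np.round(st['q'],2),'F',np.round(st['contact_force'],1),'M',np.round(st['moment'],2))
E
python3 -c "
from h import *
go([.554,-.211,.239],96)"
```

```text
t 2.3 pos [ 0.342  -0.4552  0.2392] yaw 45.01 tilt [ 0.003  0.002 -1.   ] open 0.603
travel [ 2.15  -0.151  0.009] wz -0.2833 q [ 1.03  0.62 -0.31  1.73  0.24  0.82 -0.17] F [-0.2 -0.3 -0.2] M [-0.02 -0.04  0.02]
```

Call:
play_rows([
  {"travel": [0.35, -0.02, 0], "delta_rot": [0, 0, -0.05], "gripper": 0.2},
  {"travel": [0.7, -0.05, 0], "delta_rot": [0, 0, -0.1], "gripper": 0.2},
  {"travel": [1, -0.07, 0], "delta_rot": [0, 0, -0.14], "gripper": 0.2},
])

```text
clock: 2.68
tool_pos: [0.438, -0.3465, 0.2389]
eef_rot: [0.82, 0.572, -0.0, 0.0]
contact_force: [-0.3, -0.9, -0.4]
opening: 0.604
```

```bash
python3 -c "
from h import *
go([.52,-.211,.239],96)"
```

```text
t 2.67 pos [ 0.438  -0.3465  0.2389] yaw 69.82 tilt [ 0.    -0.001 -1.   ] open 0.604
travel [ 1.036  0.201 -0.002] wz -0.1455 q [ 0.84  0.62 -0.41  1.76  0.32  0.82 -0.08] F [-0.3 -0.9 -0.4] M [-0.04 -0.09  0.  ]
```

Call:
play_rows([
  {"travel": [0.35, 0.07, 0], "delta_rot": [0, 0, -0.05], "gripper": 0.2},
  {"travel": [0.7, 0.14, 0], "delta_rot": [0, 0, -0.1], "gripper": 0.2},
  {"travel": [1, 0.2, 0], "delta_rot": [0, 0, -0.145], "gripper": 0.2},
  {"travel": [1, 0.2, 0], "delta_rot": [0, 0, -0.145], "gripper": 0.2},
])

```text
clock: 3.18
tool_pos: [0.5198, -0.2133, 0.239]
eef_rot: [0.669, 0.744, 0.001, 0.0]
contact_force: [-0.2, -0.5, -0.0]
opening: 0.599
```

```bash
python3 - <<'E'
from h import *
np.set_printoptions(precision=4,suppress=True)
s=viewer.snapshot('wrist'); save(s,'w1'); print(s['origin'],s['attitude'])
for n,z in [('collet_mouth',.072),('nut_mid',.061)]:
    for o in viewer.pinpoint('wrist',n)[:1]: print(n,round(o['conf'],2),o['at'],at_z(s,o['at'],z))
go([.49,0,.239],96)
E
```

```text
[ 0.5127 -0.1446  0.3854] [-0.1348 -0.0086  0.0524  0.9895]
collet_mouth 0.65 [359.5, 219.2] [ 0.5557 -0.2104  0.072 ]
nut_mid 0.64 [355.3, 220.4] [ 0.5536 -0.2142  0.061 ]
t 3.33 pos [ 0.5167 -0.2188  0.2384] yaw 95.54 tilt [-0.001 -0.002 -1.   ] open 0.599
travel [ 1.469 -0.036 -0.006] wz -0.0026 q [ 0.63  0.64 -0.53  1.75  0.41  0.86  0.01] F [-0.5 -0.8 -0.4] M [-0.08 -0.11  0.04]
```

View pics/w1.png

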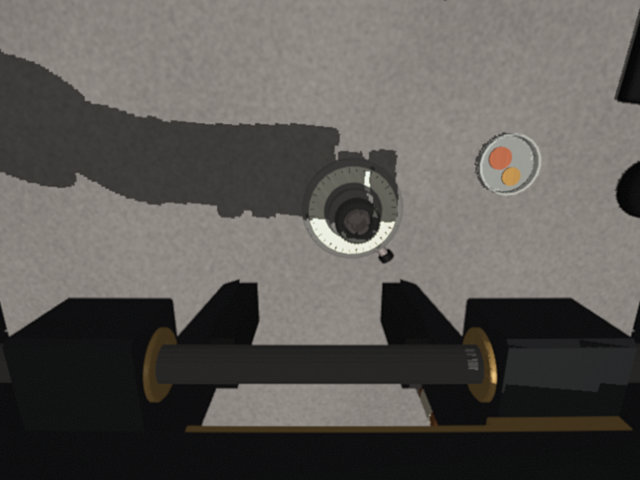

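The wrist view shows the stage at (352,210) and its collet mouth at about (357,219). That gives a stage axis near (0.555,-0.212). I go on to the rack.

Call:
play_rows([
  {"travel": [0.35, 0, 0], "delta_rot": [0, 0, 0], "gripper": 0.2},
  {"travel": [0.7, 0, 0], "delta_rot": [0, 0, 0], "gripper": 0.2},
  {"travel": [1, 0, 0], "delta_rot": [0, 0, 0], "gripper": 0.2},
])

```text
clock: 3.7
tool_pos: [0.5019, -0.068, 0.2388]
eef_rot: [0.672, 0.74, -0.0, 0.0]
contact_force: [0.5, 0.3, -0.4]
opening: 0.601
```

Call:
play_rows([
  {"travel": [0.35, 0, 0], "delta_rot": [0, 0, 0], "gripper": 0.2},
  {"travel": [0.7, 0, 0], "delta_rot": [0, 0, 0], "gripper": 0.2},
  {"travel": [1, 0, 0.15], "delta_rot": [0, 0, 0], "gripper": 0.2},
  {"travel": [1, 0, 0.3], "delta_rot": [0, 0, 0], "gripper": 0.2},
  {"travel": [1, 0, 0.3], "delta_rot": [0, 0, 0], "gripper": 0.2},
])

```text
clock: 4.32
tool_pos: [0.4867, 0.0798, 0.1926]
eef_rot: [0.672, 0.741, -0.002, -0.0]
contact_force: [0.5, -0.5, 1.0]
opening: 0.6
```

```bash
python3 - <<'E'
from h import *
np.set_printoptions(precision=4,suppress=True)
s=viewer.snapshot('wrist'); save(s,'w2')
p0=proj(s,[.469,.1766,.068]); print(p0)
hsv=cv2.cvtColor(s['color'],cv2.COLOR_RGB2HSV); m=((hsv[...,0]>10)&(hsv[...,0]<28)&(hsv[...,1]>110)).astype(np.uint8)
n,l,stt,cen=cv2.connectedComponentsWithStats(m)
for i in range(1,n):
    if stt[i,4]>60: print(cen[i],stt[i],at_z(s,cen[i],.068),at_depth(s,cen[i]))
print(proj(s,[.4765,.11,.068]),proj(s,[.462,.237,.068]))
go([.469,.1766,.14],96)
E
```

```text
[306.9903  91.0081]
[302.2883   3.9369] [296   0  14  11 111] [0.4612 0.2292 0.068 ] [0.4615 0.228  0.0721]
[308.0194  91.6514] [292  74  33  36 875] [0.4697 0.1763 0.068 ] [0.4698 0.1762 0.0689]
[155.6638 364.9592] [ 142  327   35   76 1300] [ 0.3605 -0.0518  0.068 ] [0.4524 0.1015 0.2745]
[483.1793 365.0207] [ 463  327   35   76 1305] [ 0.6365 -0.0241  0.068 ] [0.5179 0.108  0.2744]
[453.0564 426.2732] [ 185  416  448   17 3939] [ 0.6236 -0.0889  0.068 ] [0.5105 0.0998 0.2826]
[309.0927 188.5478] [304.5411  -9.429 ]
t 4.38 pos [0.4875 0.0798 0.1935] yaw 95.57 tilt [-0.001 -0.002 -1.   ] open 0.602
travel [ 0.655 -0.059  0.355] wz -0.0024 q [ 0.03  0.62 -0.45  1.99  0.45  0.63 -0.62] F [ 0.7  0.1 -0.4] M [-0.02 -0.04  0.  ]
```

View pics/w2.png

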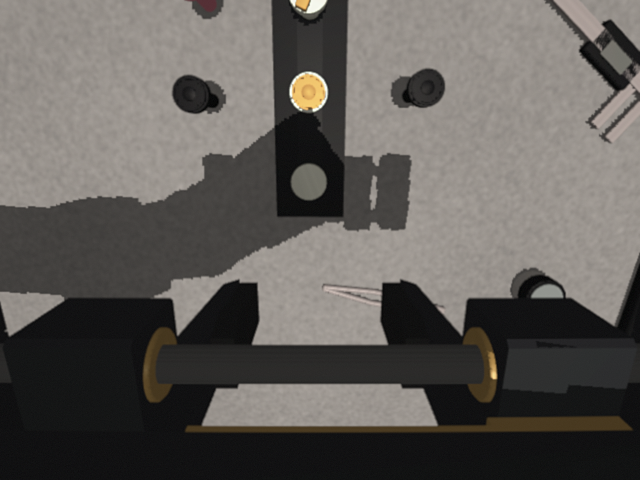

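The close view confirms the round coin in the middle hole (308,92), flanked by two black look-alikes at (193,94) and (425,88). Estimated position is (0.4697,0.1763).

Call:
play_rows([
  {"travel": [0.35, -0.04, 0.15], "delta_rot": [0, 0, 0], "gripper": 0.2},
  {"travel": [0.655, -0.062, 0.35], "delta_rot": [0, 0, 0], "gripper": 0.2},
  {"travel": [0.655, -0.062, 0.5], "delta_rot": [0, 0, 0], "gripper": 0.2},
  {"travel": [0.655, -0.062, 0.5], "delta_rot": [0, 0, 0], "gripper": 0.2},
])

```text
clock: 4.88
tool_pos: [0.4686, 0.1773, 0.1184]
eef_rot: [0.671, 0.741, -0.001, 0.0]
contact_force: [0.3, -0.4, 0.3]
opening: 0.601
```

```bash
python3 - <<'E'
from h import *
go([.4695,.1764,.043],96)
E
```

```text
t 4.88 pos [0.4686 0.1773 0.1184] yaw 95.65 tilt [-0.001 -0.002 -1.   ] open 0.601
travel [-0.005  0.006  0.503] wz -0.0019 q [-0.25  0.74 -0.33  2.03  0.53  0.45 -0.89] F [ 0.3 -0.4  0.3] M [-0.11 -0.17  0.04]
```

Call:
play_rows([
  {"travel": [-0.005, 0.006, 0.25], "delta_rot": [0, 0, 0], "gripper": 0.2},
  {"travel": [-0.005, 0.006, 0.42], "delta_rot": [0, 0, 0], "gripper": 0.2},
  {"travel": [-0.005, 0.006, 0.5], "delta_rot": [0, 0, 0], "gripper": 0.2},
  {"travel": [-0.005, 0.006, 0.5], "delta_rot": [0, 0, 0], "gripper": -0.3},
  {"travel": [-0.005, 0.006, 0.5], "delta_rot": [0, 0, 0], "gripper": -0.7},
  {"travel": [-0.005, 0.006, 0.5], "delta_rot": [0, 0, 0], "gripper": -0.7},
  {"travel": [-0.005, 0.006, 0.5], "delta_rot": [0, 0, 0], "gripper": -0.7},
  {"travel": [-0.005, 0.006, 0.5], "delta_rot": [0, 0, 0], "gripper": -0.7},
], force=25)

```text
clock: 5.88
tool_pos: [0.4699, 0.1785, 0.0444]
eef_rot: [0.671, 0.742, 0.001, 0.0]
contact_force: [-0.1, 0.2, 6.3]
opening: 0.278
```

```bash
python3 - <<'E'
from h import *
go([.4695,.1764,.043],96)
E
```

```text
t 5.88 pos [0.4699 0.1785 0.0444] yaw 95.78 tilt [ 0.002  0.001 -1.   ] open 0.278
travel [-0.014 -0.004  0.009] wz -0.0012 q [-0.34  0.88 -0.2   2.06  0.63  0.26 -0.97] F [-0.1  0.2  6.3] M [-0.03 -0.06 -0.04]
```

Call:
play_rows([
  {"travel": [0, 0, -0.1], "delta_rot": [0, 0, 0], "gripper": -0.7},
  {"travel": [0, 0, -0.3], "delta_rot": [0, 0, 0], "gripper": -0.7},
  {"travel": [0, 0, -0.6], "delta_rot": [0, 0, 0], "gripper": -0.7},
  {"travel": [0, 0, -0.85], "delta_rot": [0, 0, 0], "gripper": -0.7},
  {"travel": [0, 0, -0.85], "delta_rot": [0, 0, 0], "gripper": -0.7},
])

```text
clock: 6.5
tool_pos: [0.4706, 0.1788, 0.1734]
eef_rot: [0.671, 0.742, 0.002, 0.001]
contact_force: [0.7, -0.6, -1.7]
opening: 0.275
```

```bash
python3 - <<'E'
from h import *
s=viewer.snapshot('side'); 
go([.5545,-.212,.17],96)
c=proj(s,r.get_state()['tool_pos']).astype(int); print(c, proj(s,[.4695,.1764,.0]))
u,v=c; save(s,'s2',(u-80,v-60,u+80,v+80),4)
E
```

```text
t 6.55 pos [0.4697 0.1781 0.1718] yaw 95.75 tilt [ 0.002  0.001 -1.   ] open 0.278
travel [-2.644  0.302  0.012] wz -0.0014 q [-0.19  0.66 -0.42  1.99  0.48  0.58 -0.84] F [-0.3  0.4 -1.5] M [-0.03 -0.08  0.02]
[312 301] [314.07880971 387.38266605]
```

View pics/s2.png

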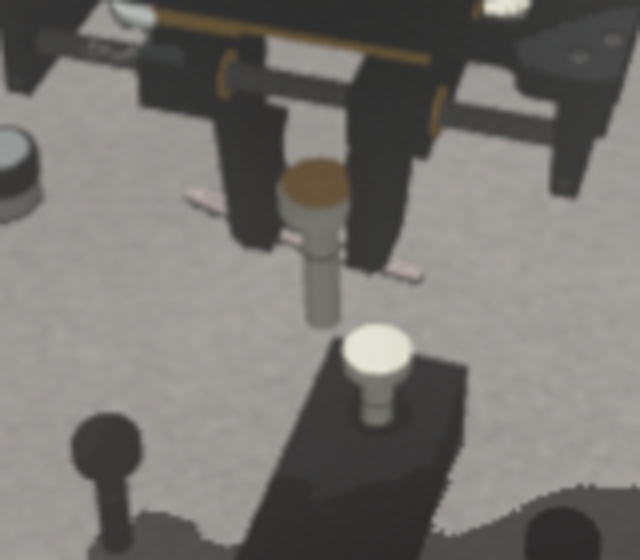

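The pedestal with the coin is held upright at its head, with the coin at about (311,287) and the foot at about (312,322) in full-frame pixels. The plain post is still in the rack. I carry on to the stage.

Call:
play_rows([
  {"travel": [-0.2, 0.03, 0], "delta_rot": [0, 0, 0], "gripper": -0.7},
  {"travel": [-0.5, 0.06, 0], "delta_rot": [0, 0, 0], "gripper": -0.7},
  {"travel": [-0.8, 0.1, 0], "delta_rot": [0, 0, 0], "gripper": -0.7},
  {"travel": [-1, 0.12, 0], "delta_rot": [0, 0, 0], "gripper": -0.7},
])

```text
clock: 7.05
tool_pos: [0.5013, 0.0279, 0.1693]
eef_rot: [0.671, 0.741, -0.002, -0.001]
contact_force: [-0.6, 0.0, -1.3]
opening: 0.273
```

Call:
play_rows([
  {"travel": [-0.3, 0.03, 0], "delta_rot": [0, 0, 0], "gripper": -0.7},
  {"travel": [-0.6, 0.06, 0], "delta_rot": [0, 0, 0], "gripper": -0.7},
  {"travel": [-0.8, 0.09, 0], "delta_rot": [0, 0, 0], "gripper": -0.7},
  {"travel": [-1, 0.12, 0], "delta_rot": [0, 0, 0], "gripper": -0.7},
])

```text
clock: 7.55
tool_pos: [0.5341, -0.1179, 0.1692]
eef_rot: [0.671, 0.742, -0.001, -0.001]
contact_force: [0.4, 0.3, -1.1]
opening: 0.273
```

Call:
play_rows([
  {"travel": [-0.25, 0.03, 0], "delta_rot": [0, 0, 0], "gripper": -0.7},
  {"travel": [-0.5, 0.06, 0], "delta_rot": [0, 0, 0], "gripper": -0.7},
  {"travel": [-0.64, 0.06, 0], "delta_rot": [0, 0, 0], "gripper": -0.7},
  {"travel": [-0.64, 0.06, 0], "delta_rot": [0, 0, 0], "gripper": -0.7},
  {"travel": [-0.64, 0.06, 0], "delta_rot": [0, 0, 0], "gripper": -0.7},
])

```text
clock: 8.18
tool_pos: [0.5533, -0.2094, 0.1702]
eef_rot: [0.67, 0.742, -0.0, -0.001]
contact_force: [0.6, 0.0, -0.9]
opening: 0.274
```

```bash
python3 - <<'E'
from h import *
np.set_printoptions(precision=4,suppress=True)
go([.5545,-.212,.17],96)
ims=[]
for c in ['scene','side','wrist']:
    s=viewer.snapshot(c); tp=r.get_state()['tool_pos']
    for n,z in [('collet_mouth',.072),('nut_mid',.061),('coin_foot',tp[2]-.036)]:
        for o in viewer.pinpoint(c,n)[:1]: print(c,n,round(o['conf'],2),np.round(o['at'],1),at_z(s,o['at'],z))
    if c!='wrist':
        u,v=(proj(s,[.5545,-.212,.1])).astype(int); print(u,v)
        ims.append(cv2.resize(s['color'][v-60:v+60,u-50:u+50,::-1],(400,480),interpolation=2))
cv2.imwrite('pics/m3.png',np.hstack(ims))
E
```

```text
t 8.18 pos [ 0.5533 -0.2094  0.1702] yaw 95.88 tilt [-0.002  0.002 -1.   ] open 0.274
travel [-0.018  0.006  0.001] wz -0.0007 q [ 0.58  0.77 -0.52  1.72  0.51  0.79 -0.09] F [ 0.6  0.  -0.9] M [ 0.01 -0.12 -0.03]
scene collet_mouth 0.95 [253.5 283. ] [ 0.5542 -0.2181  0.072 ]
scene nut_mid 0.65 [409.9 167.9] [0.4865 0.206  0.061 ]
scene coin_foot 0.55 [388.9 152. ] [0.4735 0.1464 0.1345]
254 274
side nut_mid 0.58 [346.4 219.4] [ 0.5543 -0.2009  0.061 ]
side coin_foot 0.83 [368.2 401.6] [0.3637 0.2706 0.1353]
348 200
wrist collet_mouth 0.78 [322.2 242.3] [ 0.5569 -0.213   0.072 ]
wrist nut_mid 0.86 [318.6 239. ] [ 0.5545 -0.214   0.061 ]
wrist coin_foot 0.7 [315.5 274.2] [ 0.5528 -0.2124  0.1353]
```

View pics/m3.png

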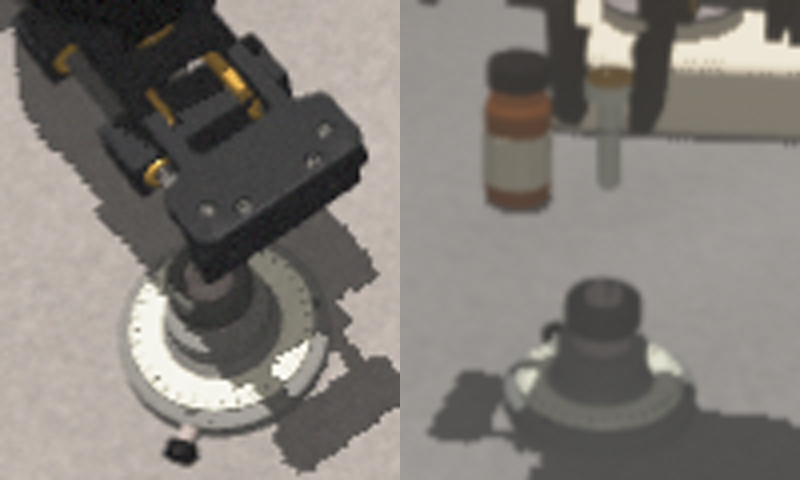

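The side crop shows the shank upright above the collet, nearly in line with it. I refine both axes from the depth maps.

```bash
cat >> h.py <<'E'
def cloud(s):
    K,D=KD(s); h,w=s['z_map'].shape
    u,v=np.meshgrid(np.arange(w),np.arange(h)); p=cv2.undistortPoints(np.stack([u,v],-1).reshape(-1,1,2).astype(float),K,D)[:,0]
    z=s['z_map'].reshape(-1); c=np.stack([p[:,0]*z,-p[:,1]*z,-z],1)
    P=c@Rm(s['attitude']).T+s['origin']; P[z<=0]=np.nan; return P.reshape(h,w,3)
def fit(P,lo,hi,c0,rad,known,out=True):
    from scipy.optimize import least_squares
    q=P.reshape(-1,3); m=(q[:,2]>lo)&(q[:,2]<hi)&(np.hypot(q[:,0]-c0[0],q[:,1]-c0[1])<rad); q=q[m]
    if len(q)<15: return len(q)
    f=lambda c: np.hypot(q[:,0]-c[0],q[:,1]-c[1])-known
    R_=least_squares(f,c0,loss='soft_l1',f_scale=.001)
    return len(q),R_.x,np.median(np.abs(R_.fun)),np.ptp(q[:,:2],axis=0)
E
python3 - <<'E'
from h import *
np.set_printoptions(precision=4,suppress=True)
go([.5545,-.212,.17],96)
for c in ['wrist','side','scene']:
    s=viewer.snapshot(c); P=cloud(s)
    print(c,'nut side',fit(P,.054,.067,(.5545,-.212),.028,.020))
    q=P.reshape(-1,3); m=(q[:,2]>.0675)&(q[:,2]<.0745)&(np.hypot(q[:,0]-.5545,q[:,1]+.212)<.03); q=q[m]
    if len(q)>10: print('  top n',len(q),'x',np.percentile(q[:,0],[1,99]),'y',np.percentile(q[:,1],[1,99]),(np.percentile(q[:,:2],1,axis=0)+np.percentile(q[:,:2],99,axis=0))/2, np.median(q[:,2]))
    print('  base',fit(P,.045,.051,(.5545,-.212),.03,.0155), fit(P,.006,.036,(.5545,-.212),.03,.025))
    for lo in (.137,.150): print('  shank',fit(P,lo,lo+.012,(.5535,-.211),.015,.006))
E
```

```text
t 8.78 pos [ 0.5539 -0.2113  0.1713] yaw 95.78 tilt [ 0. -0. -1.] open 0.276
travel [-0.005  0.003  0.009] wz -0.0012 q [ 0.58  0.77 -0.52  1.72  0.51  0.79 -0.09] F [ 0.2  0.8 -1.4] M [ 0.01 -0.13  0.02]
wrist nut side (563, array([ 0.555 , -0.2138]), np.float64(0.006876164673793343), array([0.0407, 0.04  ]))
  top n 1709 x [0.5367 0.5734] y [-0.2316 -0.1957] [ 0.5551 -0.2137] 0.07002656891742781
  base (54, array([ 0.5538, -0.2062]), np.float64(0.0011435171092479693), array([0.0247, 0.0149])) (1109, array([ 0.5544, -0.2111]), np.float64(0.00220361883032209), array([0.0598, 0.0481]))
  shank (190, array([ 0.5539, -0.2136]), np.float64(0.0001073364346480415), array([0.0117, 0.0057]))
  shank (227, array([ 0.5541, -0.2136]), np.float64(0.00012906565944724967), array([0.0115, 0.0052]))
side nut side (128, array([ 0.5547, -0.213 ]), np.float64(0.0010329670637624234), array([0.0414, 0.0353]))
  top n 103 x [0.5356 0.5714] y [-0.2289 -0.1932] [ 0.5535 -0.211 ] 0.06868349729450618
  base (26, array([ 0.5543, -0.213 ]), np.float64(0.0005815977845073364), array([0.0302, 0.0095])) (239, array([ 0.5548, -0.2129]), np.float64(0.001596300053093809), array([0.057 , 0.0483]))
  shank (28, array([ 0.5535, -0.2121]), np.float64(0.0007605425984192303), array([0.0117, 0.0057]))
  shank (32, array([ 0.5535, -0.2122]), np.float64(0.0006614951905006476), array([0.0122, 0.0071]))
scene nut side (99, array([ 0.5535, -0.2145]), np.float64(0.0007072024158131344), array([0.0359, 0.0409]))
  top n 164 x [0.5362 0.5728] y [-0.2339 -0.1976] [ 0.5545 -0.2158] 0.07002501922084475
  base 5 (231, array([ 0.5556, -0.2131]), np.float64(0.0017743756287390798), array([0.0429, 0.0593]))
  shank 0
  shank 0
```

Call:
play_rows([
  {"travel": [-0.003, 0.007, 0.1], "delta_rot": [0, 0, 0], "gripper": -0.7},
  {"travel": [-0.003, 0.007, 0.25], "delta_rot": [0, 0, 0], "gripper": -0.7},
  {"travel": [-0.003, 0.007, 0.36], "delta_rot": [0, 0, 0], "gripper": -0.7},
  {"travel": [-0.003, 0.007, 0.36], "delta_rot": [0, 0, 0], "gripper": -0.7},
  {"travel": [-0.003, 0.007, 0.36], "delta_rot": [0, 0, 0], "gripper": -0.7},
])

```text
clock: 9.55
tool_pos: [0.5554, -0.2116, 0.1175]
eef_rot: [0.671, 0.742, 0.0, 0.0]
contact_force: [-0.2, 0.5, -1.4]
opening: 0.274
```

```bash
python3 - <<'E'
from h import *
np.set_printoptions(precision=4,suppress=True)
go([.555,-.212,.075],96)
c0=np.array([.5548,-.213])
for c in ['wrist','side']:
    s=viewer.snapshot(c); P=cloud(s)
    print(c,'nut side',fit(P,.054,.067,(.5545,-.212),.028,.020))
    q=P.reshape(-1,3); m=(q[:,2]>.0675)&(q[:,2]<.0745)&(np.hypot(q[:,0]-.5545,q[:,1]+.212)<.03); k=q[m]
    print('  top',(np.percentile(k[:,:2],1,axis=0)+np.percentile(k[:,:2],99,axis=0))/2, np.median(k[:,2]))
    for lo in (.085,.1): print('  shank',fit(P,lo,lo+.012,(.5548,-.213),.015,.006))
    m=(q[:,2]>.0745)&(q[:,2]<.11)&(np.hypot(q[:,0]-.5545,q[:,1]+.212)<.012); print('lowest shank',np.percentile(q[m][:,2],[0,1,3]))
    if c=='wrist': save(s,'w3',(220,180,420,330),4)
E
```

```text
t 9.55 pos [ 0.5554 -0.2116  0.1175] yaw 95.78 tilt [ 0.001 -0.    -1.   ] open 0.274
travel [-0.003 -0.003  0.283] wz -0.0012 q [ 0.55  0.85 -0.47  1.75  0.57  0.68 -0.14] F [-0.2  0.5 -1.4] M [-0.02 -0.11 -0.02]
wrist nut side (752, array([ 0.555 , -0.2147]), np.float64(0.0005840895826599839), array([0.0407, 0.0386]))
  top [ 0.555  -0.2124] 0.06998306813022939
  shank (196, array([ 0.5554, -0.2138]), np.float64(0.00010511966810142692), array([0.0116, 0.006 ]))
  shank (238, array([ 0.5557, -0.2138]), np.float64(0.00014790627867997813), array([0.0114, 0.0056]))
lowest shank [0.0831 0.0834 0.084 ]
side nut side (129, array([ 0.5548, -0.213 ]), np.float64(0.0009920247511715219), array([0.0406, 0.0376]))
  top [ 0.5536 -0.2113] 0.06893472973810483
  shank (28, array([ 0.5553, -0.2124]), np.float64(0.000417331206033115), array([0.0094, 0.0094]))
  shank (31, array([ 0.5554, -0.2119]), np.float64(0.0007066282407935448), array([0.0101, 0.0076]))
lowest shank [0.0813 0.082  0.0824]
```

View pics/w3.png

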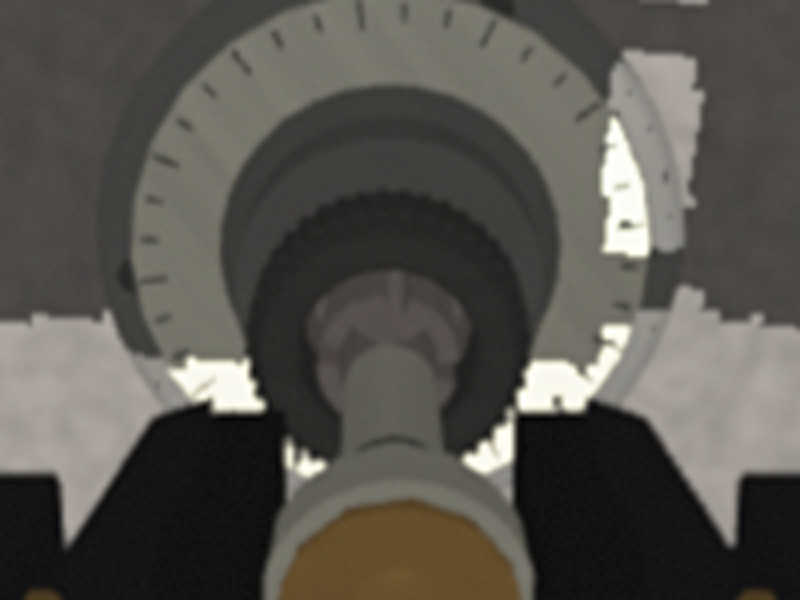

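The wrist crop shows the shank centred over the collet mouth to about 0.5 mm (shank column 391, nut column 388). I correct that and descend in small steps.

Call:
play_rows([
  {"travel": [-0.002, -0.0035, 0.03], "delta_rot": [0, 0, 0], "gripper": -0.7},
  {"travel": [-0.002, -0.0035, 0.05], "delta_rot": [0, 0, 0], "gripper": -0.7},
  {"travel": [-0.002, -0.0035, 0.07], "delta_rot": [0, 0, 0], "gripper": -0.7},
  {"travel": [-0.002, -0.0035, 0.09], "delta_rot": [0, 0, 0], "gripper": -0.7},
  {"travel": [-0.002, -0.0035, 0.11], "delta_rot": [0, 0, 0], "gripper": -0.7},
  {"travel": [-0.002, -0.0035, 0.11], "delta_rot": [0, 0, 0], "gripper": -0.7},
])

```text
clock: 10.4
tool_pos: [0.5544, -0.2119, 0.1004]
eef_rot: [0.671, 0.742, -0.0, -0.0]
contact_force: [0.5, 0.0, -0.8]
opening: 0.269
```

```bash
python3 - <<'E'
from h import *
go([.555,-.212,.076],96)
E
```

```text
t 10.4 pos [ 0.5544 -0.2119  0.1004] yaw 95.78 tilt [-0.  0. -1.] open 0.269
travel [-0.001  0.004  0.163] wz -0.0012 q [ 0.54  0.87 -0.46  1.76  0.59  0.65 -0.15] F [ 0.5  0.  -0.8] M [-0.05 -0.14  0.01]
```

Call:
play_rows([
  {"travel": [0, 0, 0.02], "delta_rot": [0, 0, 0], "gripper": -0.7},
  {"travel": [0, 0, 0.045], "delta_rot": [0, 0, 0], "gripper": -0.7},
  {"travel": [0, 0, 0.07], "delta_rot": [0, 0, 0], "gripper": -0.7},
  {"travel": [0, 0, 0.095], "delta_rot": [0, 0, 0], "gripper": -0.7},
  {"travel": [0, 0, 0.12], "delta_rot": [0, 0, 0], "gripper": -0.7},
  {"travel": [0, 0, 0.13], "delta_rot": [0, 0, 0], "gripper": -0.7},
  {"travel": [0, 0, 0.13], "delta_rot": [0, 0, 0], "gripper": -0.7},
])

```text
clock: 11.28
tool_pos: [0.5545, -0.2119, 0.0811]
eef_rot: [0.671, 0.742, -0.0, -0.0]
contact_force: [0.5, 0.7, -0.9]
opening: 0.274
```

```bash
python3 - <<'E'
from h import *
go([.555,-.212,.076],96)
E
```

```text
t 11.28 pos [ 0.5545 -0.2119  0.0811] yaw 95.78 tilt [-0.  0. -1.] open 0.274
travel [-0.001  0.003  0.034] wz -0.0012 q [ 0.53  0.9  -0.43  1.77  0.61  0.61 -0.17] F [ 0.5  0.7 -0.9] M [-0.06 -0.08 -0.01]
```

Call:
play_rows([
  {"travel": [0, 0, 0.006], "delta_rot": [0, 0, 0], "gripper": -0.7},
  {"travel": [0, 0, 0.012], "delta_rot": [0, 0, 0], "gripper": -0.7},
  {"travel": [0, 0, 0.017], "delta_rot": [0, 0, 0], "gripper": -0.7},
  {"travel": [0, 0, 0.021], "delta_rot": [0, 0, 0], "gripper": -0.7},
  {"travel": [0, 0, 0.024], "delta_rot": [0, 0, 0], "gripper": -0.7},
])

```text
clock: 11.9
tool_pos: [0.5545, -0.212, 0.0776]
eef_rot: [0.671, 0.742, -0.0, 0.0]
contact_force: [0.6, -0.3, -1.7]
opening: 0.272
```

Call:
play_rows([
  {"travel": [0, 0, 0.003], "delta_rot": [0, 0, 0], "gripper": -0.7},
  {"travel": [0, 0, 0.005], "delta_rot": [0, 0, 0], "gripper": -0.7},
])

```text
clock: 12.15
tool_pos: [0.5545, -0.212, 0.0768]
eef_rot: [0.671, 0.742, -0.0, 0.0]
contact_force: [-0.4, -0.3, -1.7]
opening: 0.275
```

Call:
play_rows([
  {"travel": [0, 0, 0.003], "delta_rot": [0, 0, 0], "gripper": -0.7},
  {"travel": [0, 0, 0.005], "delta_rot": [0, 0, 0], "gripper": -0.7},
])

```text
clock: 12.4
tool_pos: [0.5548, -0.2121, 0.0766]
eef_rot: [0.671, 0.742, 0.0, 0.0]
contact_force: [-0.6, 0.5, 3.6]
opening: 0.273
```

Call:
play_rows([
  {"travel": [0, 0, 0.003], "delta_rot": [0, 0, 0], "gripper": -0.7},
  {"travel": [0, 0, 0.004], "delta_rot": [0, 0, 0], "gripper": -0.7},
])

```text
clock: 12.65
tool_pos: [0.5549, -0.2122, 0.0764]
eef_rot: [0.671, 0.742, 0.0, 0.001]
contact_force: [-0.8, 0.2, 7.7]
opening: 0.274
```

Contact comes at TCP z 0.0765 with a reaction of 4 to 8 N, which puts the foot at about 40 mm, the seat height. I release and check.

Call:
play_rows([
  {"travel": [0, 0, -0.004], "delta_rot": [0, 0, 0], "gripper": -0.35},
  {"travel": [0, 0, -0.004], "delta_rot": [0, 0, 0], "gripper": 0.1},
  {"travel": [0, 0, -0.004], "delta_rot": [0, 0, 0], "gripper": 0.3},
  {"travel": [0, 0, -0.004], "delta_rot": [0, 0, 0], "gripper": 0.3},
])

```text
clock: 13.15
tool_pos: [0.5545, -0.212, 0.076]
eef_rot: [0.671, 0.742, -0.0, -0.0]
contact_force: [0.2, -0.1, -0.2]
opening: 0.636
```

```bash
python3 - <<'E'
from h import *
np.set_printoptions(precision=4,suppress=True)
go([.555,-.213,.044],96)
for c in ['wrist','side']:
    s=viewer.snapshot(c); P=cloud(s); q=P.reshape(-1,3)
    m=(q[:,2]>.094)&(q[:,2]<.106)&(np.hypot(q[:,0]-.5548,q[:,1]+.213)<.0105); k=q[m]
    print(c,'coin top',np.median(k[:,2]),len(k))
    print('shank',fit(P,.076,.088,(.5548,-.213),.012,.006),'head',fit(P,.091,.0965,(.5548,-.213),.018,.013),'nut',fit(P,.054,.067,(.5545,-.213),.028,.020))
    if c=='wrist': save(s,'w4',(170,130,470,355),2.6)
E
```

```text
t 13.15 pos [ 0.5545 -0.212   0.076 ] yaw 95.77 tilt [-0.  0. -1.] open 0.636
travel [-0.007  0.003  0.213] wz -0.0013 q [ 0.53  0.9  -0.43  1.77  0.62  0.6  -0.17] F [ 0.2 -0.1 -0.2] M [-0.02 -0.02  0.01]
wrist coin top 0.10025575141861627 1867
shank 0 head (383, array([ 0.5533, -0.2145]), np.float64(0.0001346990172611147), array([0.0256, 0.0111])) nut (1106, array([ 0.5547, -0.215 ]), np.float64(0.0006894769351648115), array([0.0407, 0.0329]))
side coin top 0.09853884297788817 41
shank (18, array([ 0.5539, -0.2129]), np.float64(0.0007492280425372743), array([0.0082, 0.0071])) head (28, array([ 0.5534, -0.2134]), np.float64(0.0009441019302702663), array([0.0224, 0.0183])) nut (118, array([ 0.5547, -0.2134]), np.float64(0.0008667499456582618), array([0.0406, 0.0378]))
```

View pics/w4.png

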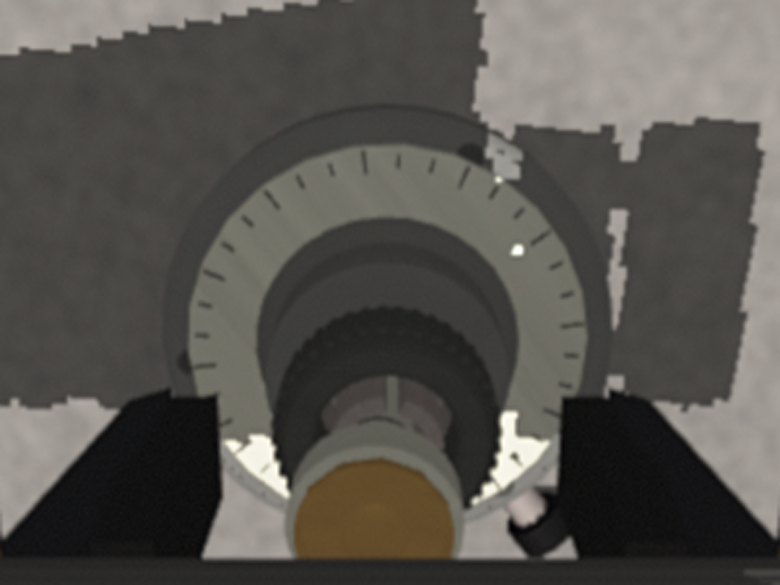

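The coin top reads 100.3 mm (home is 100), so the pedestal is fully seated and stands inside the collet, shifted slightly within the slack. I wind the wrist back, then go down onto the nut.

Call:
play_rows([
  {"travel": [0, 0.001, 0], "delta_rot": [0, 0, -0.055], "gripper": 0.3},
  {"travel": [0, 0.001, 0], "delta_rot": [0, 0, -0.11], "gripper": 0.3},
  {"travel": [0, 0.001, 0], "delta_rot": [0, 0, -0.165], "gripper": 0.3},
  {"travel": [0, 0.001, 0], "delta_rot": [0, 0, -0.22], "gripper": 0.3},
  {"travel": [0, 0.001, 0], "delta_rot": [0, 0, -0.275], "gripper": 0.3},
  {"travel": [0, 0.001, 0], "delta_rot": [0, 0, -0.33], "gripper": 0.3},
  {"travel": [0, 0.001, 0], "delta_rot": [0, 0, -0.385], "gripper": 0.3},
  {"travel": [0, 0.001, 0], "delta_rot": [0, 0, -0.44], "gripper": 0.3},
  {"travel": [0, 0.001, 0], "delta_rot": [0, 0, -0.44], "gripper": 0.3},
  {"travel": [0, 0.001, 0], "delta_rot": [0, 0, -0.44], "gripper": 0.3},
])

```text
clock: 14.5
tool_pos: [0.5546, -0.212, 0.0761]
eef_rot: [0.045, 0.999, -0.0, -0.0]
contact_force: [-0.0, -0.4, -0.0]
opening: 0.649
```

```bash
python3 - <<'E'
from h import *
go([.5548,-.2121,.044])
E
```

```text
t 14.5 pos [ 0.5546 -0.212   0.0761] yaw 174.81 tilt [-0. -0. -1.] open 0.649
travel [-0.001 -0.     0.214] wz None q [ 0.7   0.99 -0.77  1.76  0.94  0.81  0.94] F [-0.  -0.4 -0. ] M [ 0.07 -0.16 -0.  ]
```

Call:
play_rows([
  {"travel": [0, 0, 0.06], "delta_rot": [0, 0, 0], "gripper": 0.3},
  {"travel": [0, 0, 0.13], "delta_rot": [0, 0, 0], "gripper": 0.3},
  {"travel": [0, 0, 0.18], "delta_rot": [0, 0, 0], "gripper": 0.3},
  {"travel": [0, 0, 0.205], "delta_rot": [0, 0, 0], "gripper": 0.3},
  {"travel": [0, 0, 0.205], "delta_rot": [0, 0, 0], "gripper": 0.3},
], force=40)

```text
clock: 15.12
tool_pos: [0.5546, -0.2119, 0.045]
eef_rot: [0.044, 0.999, 0.0, -0.0]
contact_force: [0.1, -0.1, 0.3]
opening: 0.648
```

Call:
play_rows([
  {"travel": [0, 0, 0], "delta_rot": [0, 0, 0], "gripper": 0.05},
  {"travel": [0, 0, 0], "delta_rot": [0, 0, 0], "gripper": -0.2},
  {"travel": [0, 0, 0], "delta_rot": [0, 0, 0], "gripper": -0.4},
  {"travel": [0, 0, 0], "delta_rot": [0, 0, 0], "gripper": -0.4},
  {"travel": [0, 0, 0], "delta_rot": [0, 0, 0], "gripper": -0.4},
], force=40)

```text
clock: 15.75
tool_pos: [0.5547, -0.2145, 0.0456]
eef_rot: [0.045, 0.999, -0.002, 0.0]
contact_force: [1.2, -5.8, 0.4]
opening: 0.444
```

```bash
python3 - <<'E'
from h import *
go([.5548,-.2121,.044])
E
```

```text
t 15.75 pos [ 0.5547 -0.2145  0.0456] yaw 174.89 tilt [ 0.    -0.004 -1.   ] open 0.444
travel [0.001 0.016 0.011] wz None q [ 0.69  1.03 -0.73  1.77  0.99  0.76  0.9 ] F [ 1.2 -5.8  0.4] M [-1.08 -0.23  0.1 ]
```

Call:
play_rows([
  {"travel": [0, -0.017, 0], "delta_rot": [0, 0, 0], "gripper": -0.4},
  {"travel": [0, -0.017, 0], "delta_rot": [0, 0, 0], "gripper": -0.4},
])

```text
clock: 16.0
tool_pos: [0.5547, -0.2145, 0.0456]
eef_rot: [0.044, 0.999, 0.0, 0.0]
contact_force: [0.3, -1.7, 0.8]
opening: 0.441
```

```bash
python3 - <<'E'
from h import *
go([.5548,-.2121,.044])
E
```

```text
t 16.0 pos [ 0.5547 -0.2145  0.0456] yaw 174.98 tilt [ 0.001  0.    -1.   ] open 0.441
travel [0.001 0.016 0.011] wz None q [ 0.69  1.03 -0.74  1.77  0.99  0.76  0.91] F [ 0.3 -1.7  0.8] M [-0.47 -0.19  0.03]
```

Call:
play_rows([
  {"travel": [0, 0, 0], "delta_rot": [0, 0, 0.03], "gripper": -0.4},
  {"travel": [0, 0, 0], "delta_rot": [0, 0, 0.06], "gripper": -0.4},
  {"travel": [0, 0, 0], "delta_rot": [0, 0, 0.09], "gripper": -0.4},
  {"travel": [0, 0, 0], "delta_rot": [0, 0, 0.12], "gripper": -0.4},
], force=55)

```text
clock: 16.5
tool_pos: [0.5547, -0.2146, 0.0456]
eef_rot: [0.231, 0.973, -0.0, 0.0]
contact_force: [0.8, -2.5, 0.6]
opening: 0.444
```

```bash
python3 - <<'E'
from h import *
go([.5548,-.2121,.044])
E
```

```text
t 16.5 pos [ 0.5547 -0.2146  0.0456] yaw 153.24 tilt [ 0.    -0.001 -1.   ] open 0.444
travel [0.007 0.015 0.01 ] wz None q [ 0.65  1.01 -0.66  1.77  0.92  0.7   0.58] F [ 0.8 -2.5  0.6] M [-0.57 -0.16  0.2 ]
```

Call:
play_rows([
  {"travel": [0, 0, 0], "delta_rot": [0, 0, 0.015], "gripper": -0.4},
  {"travel": [0, 0, 0], "delta_rot": [0, 0, 0.03], "gripper": -0.4},
  {"travel": [0, 0, 0], "delta_rot": [0, 0, 0.045], "gripper": -0.4},
])

```text
clock: 16.88
tool_pos: [0.5546, -0.2147, 0.0456]
eef_rot: [0.299, 0.954, -0.0, 0.0]
contact_force: [0.6, -2.6, -0.3]
opening: 0.446
```

```bash
python3 -c "
from h import *
go([.5548,-.2121,.044])"
```

```text
t 16.88 pos [ 0.5546 -0.2147  0.0456] yaw 145.23 tilt [ 0.    -0.001 -1.   ] open 0.446
travel [0.009 0.015 0.011] wz None q [ 0.64  1.   -0.62  1.77  0.89  0.68  0.46] F [ 0.6 -2.6 -0.3] M [-0.59 -0.12  0.22]
```

Call:
play_rows([
  {"travel": [0, 0, 0], "delta_rot": [0, 0, 0.015], "gripper": -0.4},
  {"travel": [0, 0, 0], "delta_rot": [0, 0, 0.03], "gripper": -0.4},
  {"travel": [0, 0, 0], "delta_rot": [0, 0, 0.045], "gripper": -0.4},
])

```text
clock: 17.25
tool_pos: [0.5546, -0.2147, 0.0456]
eef_rot: [0.365, 0.931, -0.0, 0.0]
contact_force: [0.1, -2.0, 1.3]
opening: 0.441
```

```bash
python3 -c "
from h import *
go([.5548,-.2121,.044])"
```

```text
t 17.25 pos [ 0.5546 -0.2147  0.0456] yaw 137.12 tilt [ 0.    -0.001 -1.   ] open 0.441
travel [0.011 0.014 0.01 ] wz None q [ 0.62  0.99 -0.59  1.77  0.86  0.66  0.34] F [ 0.1 -2.   1.3] M [-0.63 -0.11  0.21]
```

Call:
play_rows([
  {"travel": [0, 0, 0], "delta_rot": [0, 0, 0.015], "gripper": -0.4},
  {"travel": [0, 0, 0], "delta_rot": [0, 0, 0.03], "gripper": -0.4},
  {"travel": [0, 0, 0], "delta_rot": [0, 0, 0.045], "gripper": -0.4},
])

```text
clock: 17.62
tool_pos: [0.5546, -0.2148, 0.0456]
eef_rot: [0.43, 0.903, -0.0, 0.0]
contact_force: [0.0, -2.6, 1.2]
opening: 0.441
```

```bash
python3 -c "
from h import *
go([.5548,-.2121,.044])"
```

```text
t 17.62 pos [ 0.5546 -0.2148  0.0456] yaw 129.04 tilt [ 0.    -0.001 -1.   ] open 0.441
travel [0.013 0.012 0.011] wz None q [ 0.6   0.98 -0.56  1.77  0.83  0.64  0.23] F [ 0.  -2.6  1.2] M [-0.62 -0.07  0.28]
```

Call:
play_rows([
  {"travel": [0, 0, 0], "delta_rot": [0, 0, 0.015], "gripper": -0.4},
  {"travel": [0, 0, 0], "delta_rot": [0, 0, 0.03], "gripper": -0.4},
])

```text
clock: 17.88
tool_pos: [0.5545, -0.2148, 0.0456]
eef_rot: [0.473, 0.881, -0.0, 0.0]
contact_force: [0.3, -3.7, 1.6]
opening: 0.438
```

```bash
python3 -c "
from h import *
go([.5548,-.2121,.044])"
```

```text
t 17.88 pos [ 0.5545 -0.2148  0.0456] yaw 123.6 tilt [ 0.    -0.001 -1.   ] open 0.438
travel [0.014 0.011 0.011] wz None q [ 0.59  0.98 -0.54  1.77  0.81  0.63  0.15] F [ 0.3 -3.7  1.6] M [-0.71  0.03  0.36]
```

Call:
play_rows([
  {"travel": [0, 0, 0], "delta_rot": [0, 0, 0.015], "gripper": -0.4},
  {"travel": [0, 0, 0], "delta_rot": [0, 0, 0.03], "gripper": -0.4},
])

```text
clock: 18.12
tool_pos: [0.5545, -0.2148, 0.0456]
eef_rot: [0.514, 0.858, -0.0, 0.0]
contact_force: [0.4, -4.0, 3.8]
opening: 0.442
```

```bash
python3 -c "
from h import *
go([.5548,-.2121,.044])"
```

```text
t 18.12 pos [ 0.5545 -0.2148  0.0456] yaw 118.13 tilt [ 0.    -0.001 -1.   ] open 0.442
travel [0.015 0.01  0.01 ] wz None q [ 0.58  0.97 -0.51  1.77  0.78  0.61  0.08] F [ 0.4 -4.   3.8] M [-0.82  0.04  0.46]
```

Call:
play_rows([
  {"travel": [0, 0, 0], "delta_rot": [0, 0, 0.01], "gripper": -0.4},
  {"travel": [0, 0, 0], "delta_rot": [0, 0, 0.015], "gripper": -0.4},
])

```text
clock: 18.38
tool_pos: [0.5545, -0.2148, 0.0455]
eef_rot: [0.533, 0.846, -0.0, 0.0]
contact_force: [-0.4, -3.6, 4.1]
opening: 0.441
```

```bash
python3 -c "
from h import *
go([.5548,-.2121,.044])"
```

```text
t 18.38 pos [ 0.5545 -0.2148  0.0455] yaw 115.52 tilt [ 0.    -0.001 -1.   ] open 0.441
travel [0.015 0.01  0.01 ] wz None q [ 0.57  0.97 -0.5   1.77  0.77  0.6   0.04] F [-0.4 -3.6  4.1] M [-0.89  0.06  0.5 ]
```

Call:
play_rows([
  {"travel": [0, 0, 0], "delta_rot": [0, 0, 0.011], "gripper": -0.4},
  {"travel": [0, 0, 0], "delta_rot": [0, 0, 0.022], "gripper": -0.4},
])

```text
clock: 18.62
tool_pos: [0.5545, -0.2148, 0.0455]
eef_rot: [0.563, 0.827, -0.0, 0.0]
contact_force: [-0.4, -3.7, 4.9]
opening: 0.443
```

```bash
python3 -c "
from h import *
go([.5548,-.2121,.044])
for i in range(3):
    viewer.snapshot('side'); print(r.get_state()['moment'])"
```

```text
t 18.62 pos [ 0.5545 -0.2148  0.0455] yaw 111.5 tilt [ 0. -0. -1.] open 0.443
travel [0.016 0.009 0.01 ] wz None q [ 0.56  0.97 -0.48  1.77  0.75  0.59 -0.01] F [-0.4 -3.7  4.9] M [-0.87  0.12  0.51]
[-0.92011097  0.11999603  0.51703507]
[-0.91982579  0.17866205  0.36563959]
[-0.90126462  0.13902765  0.29702846]
```

Call:
play_rows([
  {"travel": [0, 0, 0], "delta_rot": [0, 0, 0.012], "gripper": -0.4},
])

```text
clock: 18.9
tool_pos: [0.5545, -0.2148, 0.0455]
eef_rot: [0.578, 0.816, -0.0, 0.0]
contact_force: [-0.7, -4.5, 6.0]
opening: 0.442
```

```bash
python3 -c "
from h import *
go([.5548,-.2121,.044])"
```

```text
t 18.9 pos [ 0.5545 -0.2148  0.0455] yaw 109.4 tilt [ 0. -0. -1.] open 0.442
travel [0.016 0.008 0.01 ] wz None q [ 0.56  0.96 -0.47  1.77  0.74  0.59 -0.04] F [-0.7 -4.5  6. ] M [-0.89  0.21  0.52]
```

Call:
play_rows([
  {"travel": [0, 0, 0], "delta_rot": [0, 0, 0], "gripper": -0.4},
  {"travel": [0, 0, 0], "delta_rot": [0, 0, 0.01], "gripper": -0.4},
], force=60)

```text
clock: 19.15
tool_pos: [0.5544, -0.2148, 0.0455]
eef_rot: [0.591, 0.807, -0.0, 0.0]
contact_force: [-0.4, -5.2, 5.8]
opening: 0.439
```

```bash
python3 -c "
from h import *
go([.5548,-.2121,.044])"
```

```text
t 19.15 pos [ 0.5544 -0.2148  0.0455] yaw 107.61 tilt [ 0. -0. -1.] open 0.439
travel [0.016 0.008 0.01 ] wz None q [ 0.55  0.96 -0.47  1.78  0.73  0.59 -0.06] F [-0.4 -5.2  5.8] M [-0.92  0.18  0.58]
```

Torque while turning rose from 0.21 to 0.58 N m, a rise of 0.37, and turn angle past contact suggests about 0.39. Both are inside the 0.30 to 0.45 window, so I let go and lift clear.

Call:
play_rows([
  {"travel": [0, 0, 0], "delta_rot": [0, 0, 0], "gripper": 0.1},
  {"travel": [0, 0, 0], "delta_rot": [0, 0, 0], "gripper": 0.35},
  {"travel": [0, 0, 0], "delta_rot": [0, 0, 0], "gripper": 0.35},
  {"travel": [0, 0, -0.15], "delta_rot": [0, 0, 0], "gripper": 0.35},
  {"travel": [0, 0, -0.4], "delta_rot": [0, 0, 0], "gripper": 0.35},
  {"travel": [0, 0, -0.75], "delta_rot": [0, 0, 0], "gripper": 0.35},
  {"travel": [-0.2, 0, -1], "delta_rot": [0, 0, 0], "gripper": 0.35},
  {"travel": [-0.4, 0, -1], "delta_rot": [0, 0, 0], "gripper": 0.35},
  {"travel": [-0.4, 0, -1], "delta_rot": [0, 0, 0], "gripper": 0.35},
])

```text
clock: 20.27
tool_pos: [0.5725, -0.2744, 0.1952]
eef_rot: [0.592, 0.806, -0.0, 0.001]
contact_force: [-0.4, 0.5, -0.0]
opening: 0.675
```

```bash
python3 - <<'E'
from h import *
np.set_printoptions(precision=4,suppress=True)
go([.555,-.213,.044])
ims=[]
for c in ['wrist','side']:
    s=viewer.snapshot(c); P=cloud(s); q=P.reshape(-1,3)
    m=(q[:,2]>.094)&(q[:,2]<.106)&(np.hypot(q[:,0]-.5548,q[:,1]+.213)<.0105); k=q[m]
    print(c,'coin top',np.median(k[:,2]),len(k))
    print('shank',fit(P,.076,.088,(.5548,-.213),.012,.006),'head',fit(P,.091,.0965,(.5548,-.213),.018,.013),'nut',fit(P,.054,.067,(.5545,-.213),.028,.020))
    u,v=proj(s,[.5548,-.213,.07]).astype(int); d=100 if c=='wrist' else 50
    ims.append(cv2.resize(s['color'][max(v-d,0):v+d,u-d:u+d,::-1],(390,390),interpolation=2))
cv2.imwrite('pics/m4.png',np.hstack(ims))
E
```

```text
t 20.27 pos [ 0.5725 -0.2744  0.1952] yaw 107.39 tilt [ 0.001 -0.001 -1.   ] open 0.675
travel [0.427 0.011 1.008] wz None q [ 0.7   0.81 -0.63  1.57  0.55  0.95  0.2 ] F [-0.4  0.5 -0. ] M [ 0.03 -0.08  0.02]
wrist coin top 0.10034998276343916 890
shank 0 head 1 nut (52, array([ 0.5551, -0.2144]), np.float64(0.000303747489702369), array([0.0399, 0.0404]))
side coin top 0.0987573469841645 45
shank (21, array([ 0.5543, -0.2123]), np.float64(0.000636528126658575), array([0.01  , 0.0096])) head (32, array([ 0.5554, -0.2127]), np.float64(0.0009485081917030404), array([0.0257, 0.0156])) nut (127, array([ 0.5545, -0.2133]), np.float64(0.0011751616569563826), array([0.0413, 0.0364]))
```

View pics/m4.png

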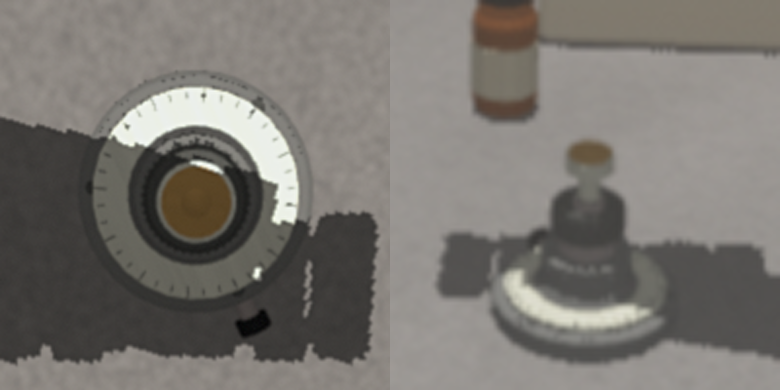

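The crops show the pedestal upright and centred in the nut, coin at (197,200) in the wrist crop, and the robot well clear of it. The coin top reads 100.3 mm, unchanged. I hand in.

```bash
python3 -c "
from plant import r
print(r.finish_job())"
```

```text
the job is handed in; nothing more can be done
None
```

I moved the coin pedestal from the middle rack hole to the specimen stage, seated it in the collet, tightened the nut clockwise and let go. The job was handed in at about 20 s of the 50 s allowed.

- **Seating:** The pedestal went down with about 8 N of reaction at most. The coin's top read 100.3 mm from the wrist camera both after release and after tightening; home is 100 mm. The side camera read 98.5 to 98.8 mm, about what its usual 1 to 1.5 mm low reading would give.
- **Tightening:** I turned the nut about 1.18 rad. The torque while turning rose from 0.21 to 0.58 N m, a rise of 0.37 (the target was 0.30 to under 0.45). Turn angle past contact suggested about 0.39.
- **Disagreement:** The torque readings flattened at 0.50 to 0.52 N m just before the end. That could have been noise or slight finger slip, so I raised the grip to 60 N and turned 0.03 rad more, which gave the 0.58 reading. I did not check the nut's actual rotation separately.
- **Final state:** The last pictures show the pedestal upright and centred, with the gripper clear of it. I did not look at the rack or the rest of the bench after moving to the stage. The arm showed no unexpected contact forces on the way.

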